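# Lock the bonsai turntable with its flat-bladed key

## Robot

A 6-joint arm with a two-finger parallel gripper is mounted at the origin on the work surface. World frame = base frame: x ahead of the robot, y to its left, z up, the work surface at z = 0. Lengths are in m, angles in degrees, forces in N, time in s.
With the tool pointing down it reaches from about 0.375 to 0.925 m from the base axis. Payload 5.7 kg.
Tool frame: the origin (TCP) lies at the very end of the fingers, on their centre line; the grasp point (between the pads) lies 19 mm behind it; z points along the fingers, y is the direction in which the jaws open and shut (so a half turn about z gives the same grasp; the last joint's range is limited). The gripper opens to 88 mm and grips with 3 to 60 N. Pads are 20 mm wide; open, the fingers measure 115 mm over their backs; the gripper's body (75 mm by 178 mm) begins 61 mm behind the grasp point.
Start: joints at [-79.819, 20.558, 86.54, -0, 72.909, -6.595], TCP at [0.173, -0.574, 0.223] pointing down, gripper open.
Joint ranges: [-170.27, 170.27], [-57.76, 135], [12.27, 136.19], [-55.21, 235.2], [11.17, 155.16], [-170.74, 170.74]. Speed limits (degrees/s): [136.94, 136.94, 180, 180, 180, 180].

## Interface

Orientations are given as [roll, pitch, yaw] about the fixed x, y, z axes, in that order (R = Rz(yaw) Ry(pitch) Rx(roll)).
In Python, from cell import sensors, vision, job_done gives the robot as it stands.
- The arm moves only by the tool step_arm, never from a script. Its argument "plan" is a list of rows, each an object with "twist": the turn, a rotation vector about the tool's x, y, z in rad, a list of three; "xyz": the shift along the tool's x, y, z in m, a list of three; "fingers": the opening, from -1 (shut) to 1 (fully open). In form: [{"twist": [wx, wy, wz], "xyz": [x, y, z], "fingers": fingers}, ...]. A call has 1 to 20 rows; each row is the pose to reach, as a shift and turn from the pose commanded when the call began, along the tool's axes at that moment; what a row does not reach only later rows make up. A row lasts 1/10 s, in which the tool goes at most 50 mm and 8.59 degrees, less where a joint would pass 70% of its speed; a pose out of reach is approached as far as the arm can. A call with a gripper value outside its range is refused whole. The fingers move at their own pace and stop on an object; "grip_force" is the grip in N (left out, the last holds). Time passes only in rows, so rows that repeat a pose let the fingers close. It gives the time, the measured TCP pose, the force and the opening at its end, in the units of the state.
- sensors.get_state(): the state, without advancing time (a new reading comes with each control period).
- vision.snapshot(name): name is "scene" or "top" or "wrist"; returns a dict with "color" (480x640x3 uint8, red, green, blue), "vfov" (degrees; the focal length in pixels is half the picture's height over the tangent of half this angle, whatever the lens; pixels are square), "cx", "cy" (the principal point, pixels), "pose" (4x4, takes a point from camera to world coordinates); the wrist camera has in their place "hand_eye" (4x4, takes a point from camera to tool coordinates, whose origin is the TCP and whose axes are the flange's). Camera axes: x right, y up, looking along -z (the intrinsics and any distortion apply to the point x, -y, -z); pixel columns grow to the right and rows downward; lengths in m; the calibration is good to about 2 mm. A picture is of the moment at which its call begins: read the wrist's pose just before it. There is no depth.
- job_done(): hands the job in, once; it reports no verdict.
The state is a dict: "time": time; "qpos": joint angles; "joint_vel": joint speeds; "effort": joint torques, N m; "tool_pos": TCP position; "orientation": TCP orientation; "contact_force": force on the tool from outside, world axes, zero at the start; "torque": the same for the moment, N m; "finger_gap": opening from 0.0 (shut) to 1.0 (fully open).
Only numpy, scipy, OpenCV 4.12 (cv2) and the standard library are available. Lean on these libraries where they do the work, as an engineer would, in place of code of your own. Each camera call takes 0.05 s, during which the arm holds its last target.

## Task

Lock the turntable before root work: take the flat-bladed key from its wooden block, press its blade into the round recess on the sloping face of the brake housing and turn it while pressing until it drops fully home in the hidden slot. Then turn it clockwise to the stop, where the blade lies in line with the two raised ridges, and leave it there, fully home and let go. Leave the glazed pot on the turntable where it is.

Things in the scene. Friction and masses are not known exactly. Their poses are not given: they have to be found in the camera images.
- key: Steel key, 93 mm long, about 0.18 kg, standing upright in a wooden block. Origin: centre of the blade's lower end; z runs up the key, x along the blade's width. From the tip up: flat blade 20 (x) by 8 (y) mm, 28 mm long; round shank 26 mm across, up to 53 mm; then the flat handle. The two ways round (half turn about z) are equal.
- key_handle (a point): Centre of the key's flat dark paddle handle, 73 mm above the blade's tip, same axes as the key. The handle is 40 (x) by 14 (y) by 40 (z) mm and stands free; grip it across its 14 mm with the tool along the key.
- block: Fixed wooden block, 70 x 70 x 38 mm high, origin under its centre, on the robot's left or right. The key stands in its central pocket (24 x 12 mm, 32 mm deep), the shank's shoulder resting on the block's top, the blade's tip 10 mm above the table.
- lock_face: Square dark steel face, 90 x 90 mm, of the fixed brake housing in front of the turntable, sloping 30 degrees down to the robot's side. Origin: centre of its round recess (28 mm across, 6 mm deep), level with the face, 100 mm above the table. z points squarely out of the face (30 degrees from vertical), x up the slope, y level. The key goes in along -z.
- slot_mouth (a point): Middle of the recess floor, axes as lock_face: top of a turning brass plug with a slot 21.5 x 9.5 mm, 18 mm deep. Slot angle not measured: at the start its long side is 0.6 to 1.4 rad anticlockwise of x, seen from outside. The key's tip is here while it rides on the plug, 18 mm deeper when home. It drops in within about 4 degrees and 1 mm; press 5 to 10 N.
- ridge (a point): The upper of two small raised ridges (18 mm long, 3 mm high) on the face, above and below the recess along its x line. Turned clockwise, the plug stops dead with the slot in line with them: locked. It turns stiffly (0.15 N m): light pressing does not drag it round, only the blade in the slot turns it.
- pot: Empty rectangular dark glazed pot, 124 x 182 x 63 mm high, 0.9 kg, standing on the round steel turntable (260 mm across, top 62 mm above the table) behind the lock. Origin under its centre. To be left alone.
Mind the look-alikes: they are no part of the job. Several things have the shape of the key; the one meant has the colours described above.

How it is judged (in metres and radians):
On the way:
1. the key's blade has dropped home in the slot (tip at least 19 mm below the face, within 6 mm of the recess axis) (z of key in the frame of lock_face below -0.019 m and x of key in the frame of lock_face between -0.006 and 0.006 m and y of key in the frame of lock_face between -0.006 and 0.006 m), for 0.1 s.
At the end, for the whole second after the job is handed in: The key stands still and released in the slot, tip at least 19 mm below the face and within 6 mm of the recess axis, upright to the face within 0.25 rad, blade turned to within 0.2 rad of the line of the ridges (key y to face y); the pot within 20 mm of where it stood (all of step 1 and angle between the y axis of key and the y axis of lock_face, either way round below 0.2 rad and angle between the z axis of key and the z axis of lock_face, either way round below 0.25 rad and linear speed of key below 0.02 m/s and distance of pot from where it was at the start of the episode below 0.02 m); the robot touches nothing.
It fails at once if the pot is shifted more than 30 mm or tipped (distance of pot from where it was at the start of the episode above 0.03 m or angle between pot's own z axis and vertical above 0.2 rad).
It also fails if it takes over 58 s, if anything falls off the work surface, if the arm or the gripper's body presses on something with over 40 N, if the wrist force passes 120 N, or if a joint passes its speed limit or range.

## Working session

There is one attempt and no reset: what is moved stays moved. The work goes in short steps, Python scripts to look and compute and a tool call to move; the robot and the scene stay as the last step left them, time stands still between calls to the robot, and variables do not carry over. Pictures are saved under pics/ and viewed, and the job is handed in when it is done.

Besides the shell and the picture viewer there is one more tool, called after "Request:" as a command line: name --argument value ..., lists and objects as JSON in quotes. step_arm: Moves the arm, as the interface text tells. Its arguments: {"type":"object","properties":{"plan":{"type":"array","items":{"type":"object","properties":{"twist":{"type":"array","items":{"type":"number"}},"xyz":{"type":"array","items":{"type":"number"}},"fingers":{"type":"number"}}}},"grip_force":{"type":"number"}},"required":["plan"]}

```bash
ls; mkdir -p pics
python3 - <<'E'
from cell import sensors, vision
import cv2,json,numpy as np
print(sensors.get_state())
for n in ("scene","top","wrist"):
    s=vision.snapshot(n); cv2.imwrite(f"pics/a_{n}.png",s["color"][:,:,::-1])
    print(n,{k:(np.round(v,4).tolist() if not isinstance(v,dict) else v) for k,v in s.items() if k!="color"})
    np.savez(f"pics/a_{n}.npz",**{k:v for k,v in s.items()})
E
```

```text
pics
{'time': 0.0, 'qpos': array([-7.98186240e+01,  2.05987854e+01,  8.65977712e+01,  2.66037526e-04,
        7.29097495e+01, -6.59518557e+00]), 'joint_vel': array([ 0.01507624, -0.0168035 ,  0.02950439, -0.02023182, -0.02216451,
        0.0052487 ]), 'effort': array([-1.30568289e-03, -5.15383244e+01, -2.70730394e+01,  6.71619759e-02,
        3.47485486e-02, -1.26728496e-04]), 'tool_pos': array([ 0.17305102, -0.5737811 ,  0.22180885]), 'orientation': array([-1.79894427e+02, -1.24621077e-02,  1.67764716e+01]), 'contact_force': array([-0.23110583, -0.56227306, -0.32535029]), 'torque': array([-0.00491536,  0.0298056 , -0.01527578]), 'finger_gap': 0.9987872314711277}
scene {'vfov': 47.3924, 'cx': 323.7825, 'cy': 235.2071, 'pose': [[-0.5863, -0.4356, 0.683, 1.233], [0.81, -0.3302, 0.4847, 0.4471], [0.0144, 0.8374, 0.5464, 0.6541], [0.0, 0.0, 0.0, 1.0]]}
top {'vfov': 46.4967, 'cx': 311.5962, 'cy': 235.2288, 'pose': [[0.0819, 0.973, -0.2158, 0.3437], [-0.9966, 0.0806, -0.0148, -0.0366], [0.003, 0.2163, 0.9763, 1.051], [0.0, 0.0, 0.0, 1.0]]}
wrist {'vfov': 70.3586, 'cx': 319.8963, 'cy': 239.6695, 'hand_eye': [[0.0003, 0.969, 0.247, 0.0673], [1.0, -0.0002, -0.0003, 0.0002], [-0.0002, 0.247, -0.969, -0.162], [0.0, 0.0, 0.0, 1.0]]}
```

View pics/a_scene.png

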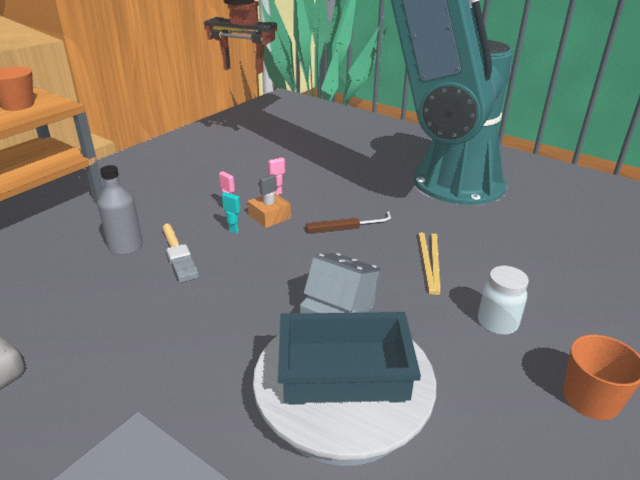

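View pics/a_top.png

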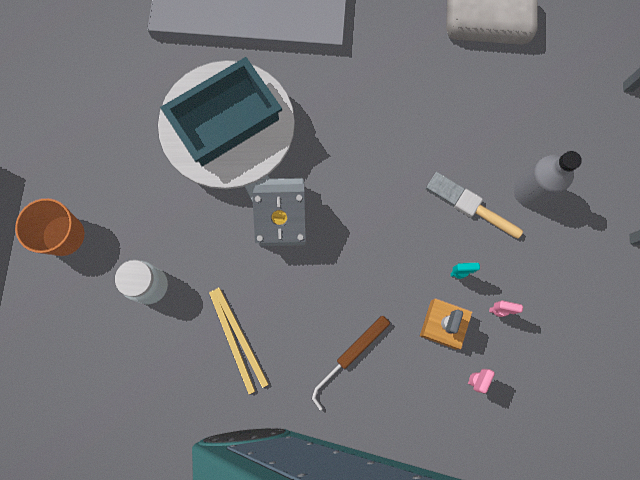

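View pics/a_wrist.png

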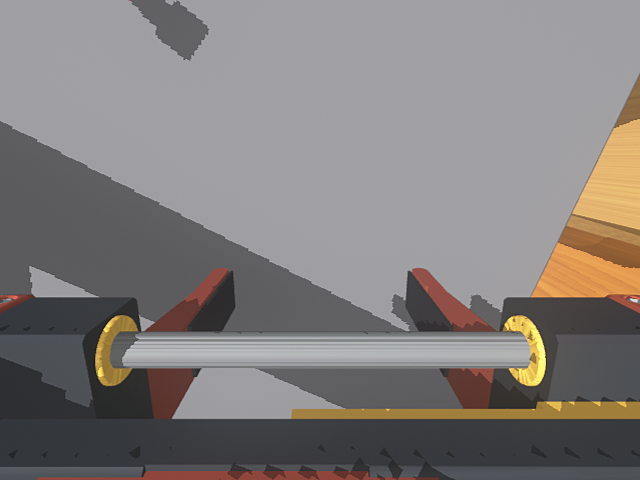

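Candidates for the key in the top view: dark handle in the wooden block (453,321), teal (465,270), pink (507,309) and pink (482,380). By the description it is the dark one in the block. I'll check it in close crops.

Run:
```python
import cv2,numpy as np
a=cv2.imread("pics/a_top.png"); s=cv2.imread("pics/a_scene.png")
def crop(im,x,y,w,h,k): return cv2.resize(im[y:y+h,x:x+w],None,fx=k,fy=k,interpolation=cv2.INTER_CUBIC)
cv2.imwrite("pics/c1.png",crop(a,415,290,65,65,9))
cv2.imwrite("pics/c2.png",crop(a,240,170,75,80,7))
cv2.imwrite("pics/c3.png",crop(s,210,150,100,80,7))
```

```text
(no output)
```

View pics/c1.png

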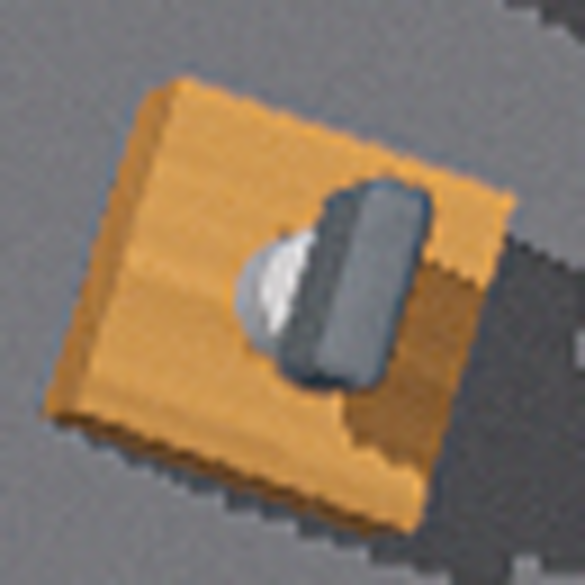

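View pics/c2.png

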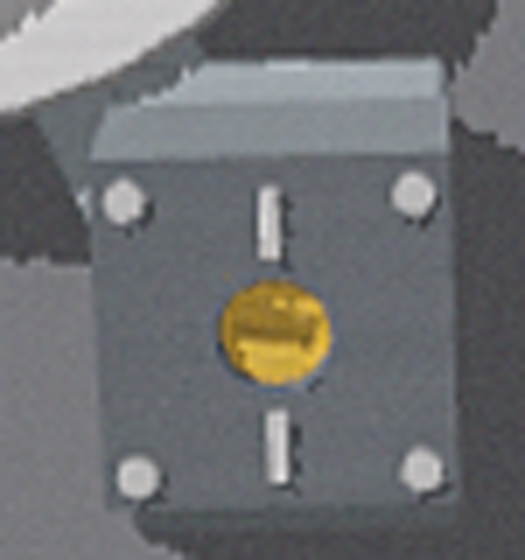

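View pics/c3.png

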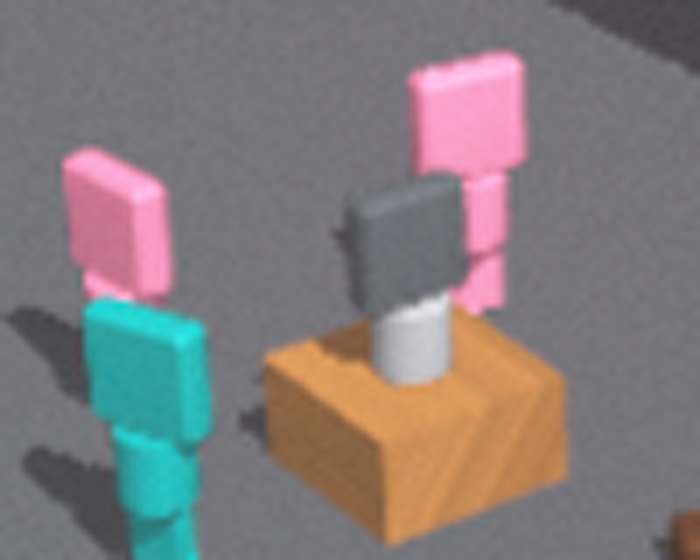

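Shown: the dark paddle on the steel shank in the block at c1 (370,285), so this is the key. The lock face has its brass recess at c2 (275,332) and ridges at (269,223) and (278,447). Next I'll fit both poses.

```bash
cat > h.py <<'E'
import numpy as np, cv2
from scipy.spatial.transform import Rotation as R
def load(n): return dict(np.load(f"pics/{n}.npz"))
def proj(s,P,pose=None):
    T=s["pose"] if pose is None else pose
    p=(np.asarray(P)-T[:3,3])@T[:3,:3]
    f=240/np.tan(np.radians(float(s["vfov"])/2))
    return np.stack([s["cx"]+f*p[...,0]/-p[...,2], s["cy"]-f*p[...,1]/-p[...,2]],-1)
def ray(s,uv,pose=None):
    T=s["pose"] if pose is None else pose
    f=240/np.tan(np.radians(float(s["vfov"])/2))
    d=np.array([(uv[0]-s["cx"])/f,-(uv[1]-s["cy"])/f,-1]); return T[:3,3],T[:3,:3]@d
def atz(s,uv,z,pose=None):
    o,d=ray(s,uv,pose); return o+d*(z-o[2])/d[2]
def wpose(s,st):
    T=np.eye(4);T[:3,:3]=R.from_euler('xyz',st["orientation"],degrees=True).as_matrix();T[:3,3]=st["tool_pos"]
    return T@s["hand_eye"]
def lockR(yaw): # x up slope
    return R.from_euler('z',yaw).as_matrix()@R.from_euler('y',-30,degrees=True).as_matrix()
E
python3 - <<'E'
from h import *
from scipy.optimize import least_squares
t=load("a_top")
c=lambda pts,k,o: np.array(pts)/k+np.array(o)-.5+.5/k
b=c([(180,78),(515,195),(412,532),(88,405)],9,(415,290))
W=np.array([atz(t,p,.038) for p in b]); print(W.round(4), W.mean(0).round(4))
print(np.linalg.norm(np.diff(W,axis=0),axis=1), [np.degrees(np.arctan2(*(W[i+1]-W[i])[1::-1])) for i in range(3)])
k=c([(395,180),(430,200),(370,390),(330,375),(380,290)],9,(415,290))
for p in k: print('key top',atz(t,p,.103).round(4))
lk=c([(269,223),(278,447),(275,332),(95,160),(449,153),(462,508),(107,508)],7,(240,170))
Lp=np.array([(.03,0,.003),(-.03,0,.003),(0,0,0),(.045,.045,0),(.045,-.045,0),(-.045,-.045,0),(-.045,.045,0)])
use=[2,3,4,5,6]
def f(v): return (proj(t,Lp[use]@lockR(v[2]).T+[v[0],v[1],.1])-lk[use]).ravel()
r=least_squares(f,[.5,0,0]); print(r.x,np.degrees(r.x[2]),r.fun.round(1))
for i in range(3):
    o,d=ray(t,lk[i]);n=lockR(r.x[2]);q=n.T@(o-[r.x[0],r.x[1],.1]);e=n.T@d;print((q+e*((Lp[i,2]-q[2])/e[2])).round(4))
# check in scene
s=load("a_scene");print(proj(s,Lp@lockR(r.x[2]).T+[r.x[0],r.x[1],.1]).round(0).tolist(), proj(s,np.append(W.mean(0)[:2],.083)))
E
```

```text
[[ 0.4695 -0.253   0.038 ]
 [ 0.4515 -0.3208  0.038 ]
 [ 0.3835 -0.3018  0.038 ]
 [ 0.403  -0.237   0.038 ]] [ 0.4269 -0.2781  0.038 ]
[0.07012336 0.07061136 0.06767249] [np.float64(-104.81214278559258), np.float64(164.4099315056666), np.float64(73.268150136461)]
key top [ 0.4456 -0.28    0.103 ]
key top [ 0.4424 -0.2866  0.103 ]
key top [ 0.4063 -0.2763  0.103 ]
key top [ 0.4084 -0.2688  0.103 ]
key top [ 0.4249 -0.2777  0.103 ]
[0.58138651 0.03712679 0.09760681] 5.592458488394085 [ 0.4  0.3 -0.7  0.2  0.7  0.5 -0.3 -0.9 -0.2 -0.1]
[0.0294 0.0012 0.003 ]
[-0.0287  0.0006  0.003 ]
[0.0006 0.0007 0.    ]
[[342.0, 260.0], [355.0, 259.0], [348.0, 261.0], [362.0, 270.0], [314.0, 254.0], [336.0, 253.0], [380.0, 268.0]] [268.35707899 184.57442241]
```

```bash
cat >> h.py <<'E'
def delta(st,pos,rot):
    R0=R.from_euler('xyz',st["orientation"],degrees=True).as_matrix()
    x=R0.T@(np.asarray(pos)-st["tool_pos"]); w=R.from_matrix(R0.T@rot).as_rotvec()
    return x.round(4),w.round(4)
def down(yaw): return R.from_euler('xyz',[180,0,yaw],degrees=True).as_matrix()
E
python3 - <<'E'
from h import *
from cell import sensors
st=sensors.get_state()
print(delta(st,[.427,-.278,.21],down(-15.3)))
t=load("a_top")
for p in [(470,268),(512,309),(485,379)]: print(atz(t,p,.093))
E
```

```text
(array([ 0.3285, -0.21  ,  0.0124]), array([-1.400e-03,  2.000e-04,  5.598e-01]))
[ 0.52013463 -0.30076138  0.093     ]
[ 0.45511044 -0.37380098  0.093     ]
[ 0.33520483 -0.32951963  0.093     ]
```

Request:
step_arm --plan '[{"twist": [0,0,0.56],"xyz": [0.3285,-0.21,0.012],"fingers": 0.2},{"twist": [0,0,0.56],"xyz": [0.3285,-0.21,0.012],"fingers": 0.2},{"twist": [0,0,0.56],"xyz": [0.3285,-0.21,0.012],"fingers": 0.2},{"twist": [0,0,0.56],"xyz": [0.3285,-0.21,0.012],"fingers": 0.2},{"twist": [0,0,0.56],"xyz": [0.3285,-0.21,0.012],"fingers": 0.2},{"twist": [0,0,0.56],"xyz": [0.3285,-0.21,0.012],"fingers": 0.2},{"twist": [0,0,0.56],"xyz": [0.3285,-0.21,0.012],"fingers": 0.2},{"twist": [0,0,0.56],"xyz": [0.3285,-0.21,0.012],"fingers": 0.2},{"twist": [0,0,0.56],"xyz": [0.3285,-0.21,0.012],"fingers": 0.2},{"twist": [0,0,0.56],"xyz": [0.3285,-0.21,0.012],"fingers": 0.2},{"twist": [0,0,0.56],"xyz": [0.3285,-0.21,0.012],"fingers": 0.2},{"twist": [0,0,0.56],"xyz": [0.3285,-0.21,0.012],"fingers": 0.2}]' --grip_force 50

```text
time: 1.35
tool_pos: [0.4262, -0.2797, 0.2106]
orientation: [180.0, 0.0, -15.4]
contact_force: [0.5, 0.3, 0.7]
finger_gap: 0.601
```

```bash
cat >> h.py <<'E'
def shot(n,name="wrist"):
    from cell import sensors,vision
    st=sensors.get_state(); s=vision.snapshot(name); 
    if name=="wrist": s["pose"]=wpose(s,st)
    cv2.imwrite(f"pics/{n}.png",s["color"][:,:,::-1]); np.savez(f"pics/{n}.npz",**s)
    print({k:np.round(st[k],3).tolist() for k in ("time","qpos","tool_pos","orientation","contact_force","torque","finger_gap")})
    return st,s
E
python3 - <<'E'
from h import *
st,s=shot("b")
E
```

```text
{'time': 1.35, 'qpos': [-41.028, 13.851, 98.374, -0.02, 67.784, 64.397], 'tool_pos': [0.426, -0.28, 0.211], 'orientation': [179.987, 0.017, -15.417], 'contact_force': [0.468, 0.254, 0.738], 'torque': [0.089, -0.052, -0.073], 'finger_gap': 0.601}
```

View pics/b.png

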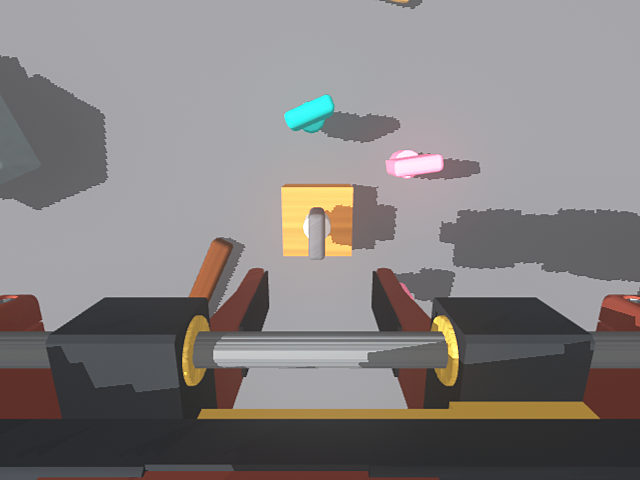

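The wrist view shows the key handle at (316,233) on the block, which spans (282–353, 185–256). The teal and pink look-alikes are at (310,113), (415,164) and (405,290). I'll compute the offset.

Run:
```python
from h import *
s=load("b"); T=s["pose"]
im=cv2.imread("pics/b.png"); cv2.imwrite("pics/b1.png",cv2.resize(im[175:270,270:365],None,fx=6,fy=6,interpolation=cv2.INTER_CUBIC))
for p in [(282,187),(353,187),(353,256),(282,256)]: print(atz(s,p,.038))
```

```text
[ 0.46986535 -0.25358351  0.038     ]
[ 0.45146633 -0.32036125  0.038     ]
[ 0.38321009 -0.30331001  0.038     ]
[ 0.40257579 -0.2330382   0.038     ]
```

View pics/b1.png

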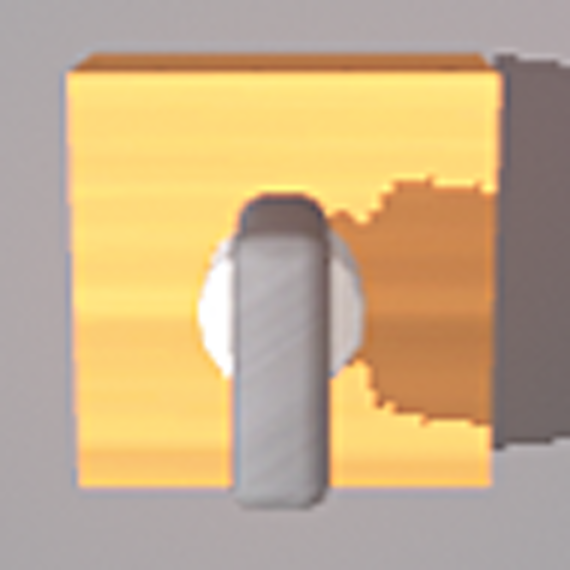

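Run:
```python
from h import *
from cell import sensors
s=load("b")
for p in [(236,240),(328,240),(236,500),(328,500),(281,370)]: print(atz(s,np.array(p)/6+[269.6,174.6],.103).round(4))
st=sensors.get_state(); print(delta(st,[.427,-.2777,.067],down(-15.3)))
```

```text
[ 0.4473 -0.2766  0.103 ]
[ 0.444  -0.2884  0.103 ]
[ 0.4123 -0.2666  0.103 ]
[ 0.4089 -0.2789  0.103 ]
[ 0.4284 -0.2776  0.103 ]
(array([ 0.0002, -0.0022,  0.1436]), array([ 0.0001,  0.0002, -0.0023]))
```

Request:
step_arm --plan '[{"twist": [0,0,0],"xyz": [0.001,-0.002,0.04],"fingers": 0.2},{"twist": [0,0,0],"xyz": [0.001,-0.002,0.08],"fingers": 0.2},{"twist": [0,0,0],"xyz": [0.001,-0.002,0.11],"fingers": 0.2},{"twist": [0,0,0],"xyz": [0.001,-0.002,0.13],"fingers": 0.2},{"twist": [0,0,0],"xyz": [0.001,-0.002,0.143],"fingers": 0.2},{"twist": [0,0,0],"xyz": [0.001,-0.002,0.143],"fingers": 0.2},{"twist": [0,0,0],"xyz": [0.001,-0.002,0.143],"fingers": 0.2}]'

```text
time: 2.1
tool_pos: [0.4282, -0.2776, 0.0678]
orientation: [-180.0, 0.0, -15.4]
contact_force: [-0.2, -0.6, -0.1]
finger_gap: 0.598
```

Run:
```python
from h import *
shot("d")
```

```text
{'time': 2.1, 'qpos': [-40.716, 24.812, 106.85, 0.001, 48.355, 64.671], 'tool_pos': [0.428, -0.278, 0.068], 'orientation': [-179.992, 0.015, -15.388], 'contact_force': [-0.158, -0.61, -0.051], 'torque': [-0.009, -0.018, 0.019], 'finger_gap': 0.598}
```

View pics/d.png

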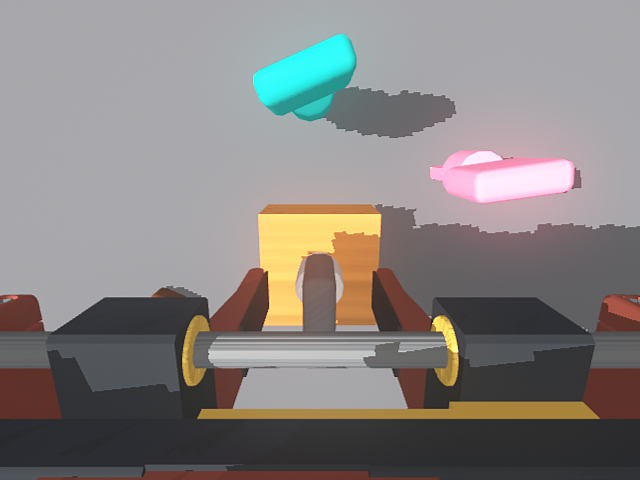

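The key handle at (320,290) is centred between the fingers at (258) and (383), so I can close.

Request:
step_arm --plan '[{"twist": [0,0,0],"xyz": [0,0,0],"fingers": -1},{"twist": [0,0,0],"xyz": [0,0,0],"fingers": -1},{"twist": [0,0,0],"xyz": [0,0,0],"fingers": -1},{"twist": [0,0,0],"xyz": [0,0,0],"fingers": -1},{"twist": [0,0,0],"xyz": [0,0,0],"fingers": -1},{"twist": [0,0,0],"xyz": [0,0,0],"fingers": -1}]' --grip_force 50

```text
time: 2.75
tool_pos: [0.4286, -0.2769, 0.0677]
orientation: [-180.0, -0.0, -15.3]
contact_force: [-0.2, -0.5, 0.8]
finger_gap: 0.156
```

Request:
step_arm --plan '[{"twist": [0,0,0],"xyz": [0,0,-0.02],"fingers": -1},{"twist": [0,0,0],"xyz": [0,0,-0.045],"fingers": -1},{"twist": [0,0,0],"xyz": [0,0,-0.08],"fingers": -1},{"twist": [0,0,0],"xyz": [0,0,-0.12],"fingers": -1},{"twist": [0,0,0],"xyz": [0,0,-0.16],"fingers": -1},{"twist": [0,0,0],"xyz": [0,0,-0.18],"fingers": -1},{"twist": [0,0,0],"xyz": [0,0,-0.18],"fingers": -1},{"twist": [0,0,0],"xyz": [0,0,-0.18],"fingers": -1}]'

```text
time: 3.55
tool_pos: [0.4281, -0.2765, 0.2469]
orientation: [-180.0, 0.0, -15.3]
contact_force: [-0.2, 0.2, -1.7]
finger_gap: 0.157
```

```bash
cat >> h.py <<'E'
L0=(np.array([.5814,.0371,.1]),.0976)
def lockpose(tcp_l,th,L=None):
    p,y=L or L0; A=lockR(y)
    return p+A@np.asarray(tcp_l), A@R.from_euler('z',th).as_matrix()@np.diag([1.,-1,-1])
E
python3 - <<'E'
from h import *
st,s=shot("e")
th=0.8
off=R.from_euler('z',th).as_matrix()@[-.025,0,0]
pos,rot=lockpose(off+[0,0,.13],th); print(pos,delta(st,pos,rot),np.degrees(np.linalg.norm(delta(st,pos,rot)[1])))
E
```

```text
{'time': 3.55, 'qpos': [-40.628, 11.797, 95.566, 0.005, 72.685, 64.68], 'tool_pos': [0.428, -0.277, 0.247], 'orientation': [-179.976, 0.041, -15.31], 'contact_force': [-0.189, 0.22, -1.715], 'torque': [0.027, -0.028, 0.027], 'finger_gap': 0.157}
[0.50344456 0.01144764 0.20387447] (array([-0.0034, -0.2976,  0.0431]), array([-0.1203,  0.5411, -1.1369])) 72.46960157000497
```

View pics/e.png

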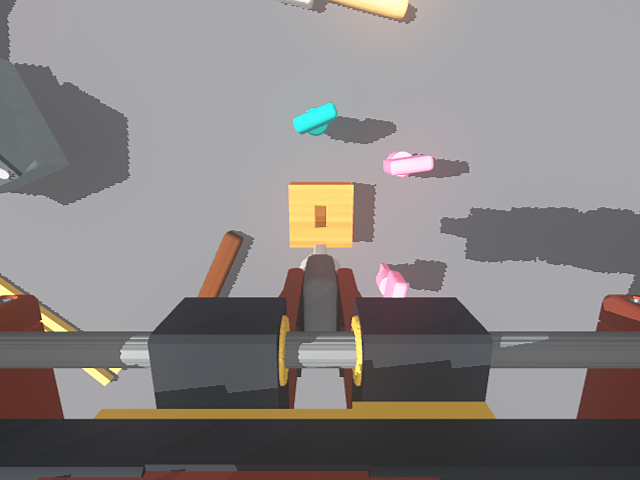

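The key is held at (320,280) and the pocket in the block is empty at (320,216). Next I move to a viewing pose over the lock.

Request:
step_arm --plan '[{"twist": [-0.12,0.541,-1.137],"xyz": [-0.003,-0.298,0.043],"fingers": -1},{"twist": [-0.12,0.541,-1.137],"xyz": [-0.003,-0.298,0.043],"fingers": -1},{"twist": [-0.12,0.541,-1.137],"xyz": [-0.003,-0.298,0.043],"fingers": -1},{"twist": [-0.12,0.541,-1.137],"xyz": [-0.003,-0.298,0.043],"fingers": -1},{"twist": [-0.12,0.541,-1.137],"xyz": [-0.003,-0.298,0.043],"fingers": -1},{"twist": [-0.12,0.541,-1.137],"xyz": [-0.003,-0.298,0.043],"fingers": -1},{"twist": [-0.12,0.541,-1.137],"xyz": [-0.003,-0.298,0.043],"fingers": -1},{"twist": [-0.12,0.541,-1.137],"xyz": [-0.003,-0.298,0.043],"fingers": -1},{"twist": [-0.12,0.541,-1.137],"xyz": [-0.003,-0.298,0.043],"fingers": -1},{"twist": [-0.12,0.541,-1.137],"xyz": [-0.003,-0.298,0.043],"fingers": -1},{"twist": [-0.12,0.541,-1.137],"xyz": [-0.003,-0.298,0.043],"fingers": -1},{"twist": [-0.12,0.541,-1.137],"xyz": [-0.003,-0.298,0.043],"fingers": -1},{"twist": [-0.12,0.541,-1.137],"xyz": [-0.003,-0.298,0.043],"fingers": -1}]'

```text
time: 4.9
tool_pos: [0.504, 0.0114, 0.204]
orientation: [157.6, -20.3, 55.5]
contact_force: [0.3, -0.2, -1.7]
finger_gap: 0.154
```

Run:
```python
from h import *
st,s=shot("f")
```

```text
{'time': 4.9, 'qpos': [-13.946, 1.775, 123.664, 21.056, 27.677, 8.263], 'tool_pos': [0.504, 0.011, 0.204], 'orientation': [157.569, -20.35, 55.484], 'contact_force': [0.25, -0.197, -1.69], 'torque': [-0.054, 0.348, 0.029], 'finger_gap': 0.154}
```

View pics/f.png

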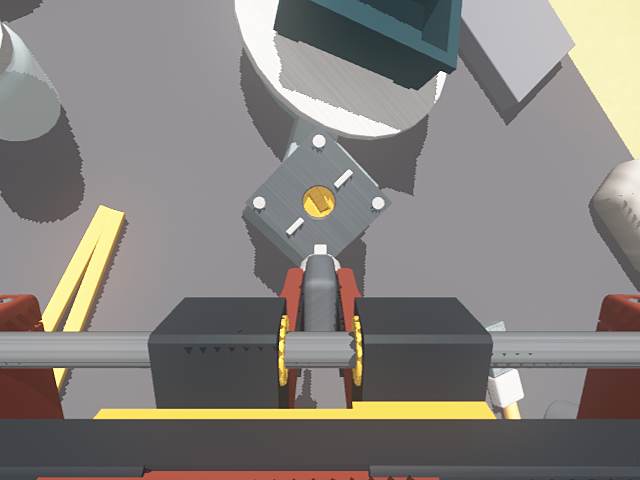

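The view shows the lock face with its recess at (319,202), the ridges at (343,178) and (295,227), and a slot visible in the brass. The key tip is at (320,248). Enlarging.

Run:
```python
import cv2
im=cv2.imread("pics/f.png"); cv2.imwrite("pics/f1.png",cv2.resize(im[125:275,240:400],None,fx=4.9,fy=4,interpolation=cv2.INTER_CUBIC) if 0 else cv2.resize(im[125:270,240:395],None,fx=4,fy=4,interpolation=cv2.INTER_CUBIC))
cv2.imwrite("pics/f2.png",cv2.resize(im[178:228,294:344],None,fx=12,fy=12,interpolation=cv2.INTER_CUBIC))
```

```text
(no output)
```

View pics/f1.png

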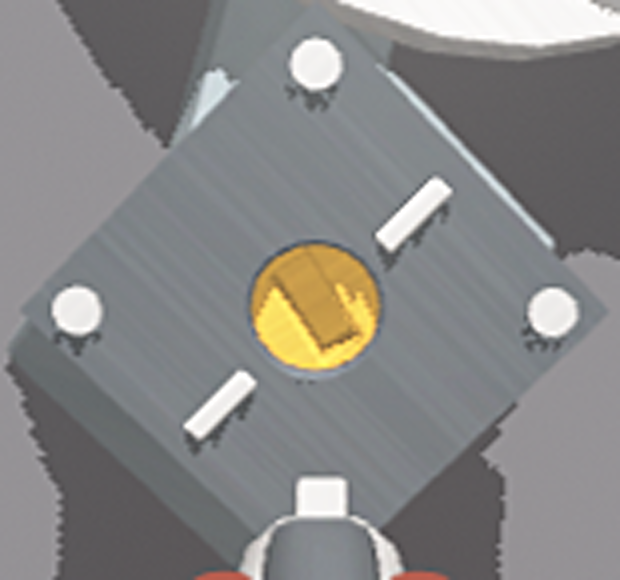

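View pics/f2.png

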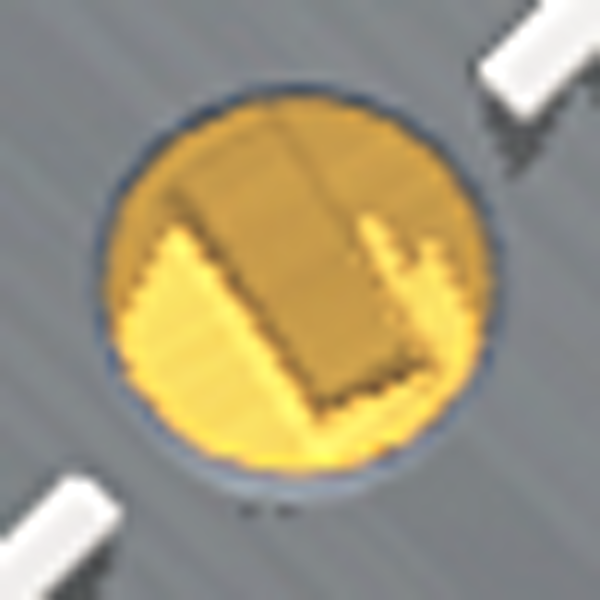

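Run:
```python
from h import *
from scipy.optimize import least_squares
s=load("f"); P=s["pose"]
c=lambda pts,k,o: np.array(pts)/k+np.array(o)-.5+.5/k
o4=(240,125); o12=(294,178)
lk=c([(20,308),(607,312),(316,307.5),(414,214),(220,405)],4,o4)
Lp=np.array([(.045,.045,0),(-.045,-.045,0) ,(0,0,0),(.03,0,.003),(-.03,0,.003)])
# left corner in image = ? try assignments
Lp[0]=(-.045,.045,0);Lp[1]=(.045,-.045,0)
def f(v): return (proj(s,Lp[:3]@lockR(v[2]).T+[v[0],v[1],.1])-lk[:3]).ravel()
r=least_squares(f,[.58,.037,.1]); print(r.x,r.fun.round(2))
def g(v): return (proj(s,Lp[:3]@lockR(v[2]).T+[v[0],v[1],v[3]])-lk[:3]).ravel()
r4=least_squares(g,[.58,.037,.1,.1]); print('freez',r4.x,r4.fun.round(2))
A=lockR(r.x[2]);p0=np.array([r.x[0],r.x[1],.1])
def onface(uv,z):
    o,d=ray(s,uv);q=A.T@(o-p0);e=A.T@d;return q+e*((z-q[2])/e[2])
for i in (3,4): print('ridge',onface(lk[i],.003).round(4))
rd=onface(lk[3],.003)-onface(lk[4],.003); print('ridge dir deg',np.degrees(np.arctan2(rd[1],rd[0])))
C=[onface(q,-.006) for q in c([(172,190),(272,108),(425,368),(318,412)],12,o12)]
print(np.round(C,4), np.mean(C,0))
for a,b in ((0,3),(1,2),(2,3),(0,1)):
    d=C[a]-C[b]; print(np.degrees(np.arctan2(d[1],d[0])),np.linalg.norm(d))
# key tip
print('tip seen',c([(322,479),(298,479),(346,479),(322,516)],4,o4))
H=s["hand_eye"]
for z in (.0577,): print(proj(s,[(.01,0,z),(.01,-.004,z),(.01,.004,z),(0.01,0,z-.028)],H))
```

```text
[0.58178181 0.03871005 0.10619542] [-0.35 -0.22  0.79 -0.22 -0.34  0.41]
freez [0.58270741 0.03859212 0.10617832 0.09790622] [ 0.19 -0.2   0.19 -0.21 -0.37  0.42]
ridge [ 0.0292 -0.0001  0.003 ]
ridge [-0.029  -0.0001  0.003 ]
ridge dir deg 0.049996821647160454
[[-0.0018  0.0111 -0.006 ]
 [ 0.0075  0.0102 -0.006 ]
 [ 0.0022 -0.0112 -0.006 ]
 [-0.0057 -0.008  -0.006 ]] [ 0.00052833  0.00052288 -0.006     ]
78.4313879360385 0.019486232293138304
75.9412116474041 0.022044367584863157
-22.025743661767482 0.008521067248566595
174.48815207156326 0.009389741379459911
tip seen [[320.125 244.375]
 [314.125 244.375]
 [326.125 244.375]
 [320.125 253.625]]
[[319.53590794 241.33292038]
 [313.53437971 241.3315816 ]
 [325.53736193 241.33425914]
 [319.50054432 253.34783845]]
```

```bash
sed -i 's/^L0=.*/L0=(np.array([.5820,.0387,.1]),.1062)/' h.py
python3 - <<'E'
from h import *
from cell import sensors
st=sensors.get_state()
th=1.345
off=R.from_euler('z',th).as_matrix()@[.001,0,0]
print(delta(st,*lockpose(off+[0,0,.073],th)))
E
```

```text
(array([ 0.0267, -0.0016,  0.0573]), array([ 0.0015,  0.0042, -0.5525]))
```

Request:
step_arm --plan '[{"twist": [0.001,0.004,-0.14],"xyz": [0.013,-0.001,0.01],"fingers": -1},{"twist": [0.001,0.004,-0.28],"xyz": [0.0265,-0.0015,0.02],"fingers": -1},{"twist": [0.001,0.004,-0.42],"xyz": [0.0265,-0.0015,0.035],"fingers": -1},{"twist": [0.001,0.004,-0.552],"xyz": [0.0265,-0.0015,0.05],"fingers": -1},{"twist": [0.001,0.004,-0.552],"xyz": [0.0265,-0.0015,0.057],"fingers": -1},{"twist": [0.001,0.004,-0.552],"xyz": [0.0265,-0.0015,0.057],"fingers": -1},{"twist": [0.001,0.004,-0.552],"xyz": [0.0265,-0.0015,0.057],"fingers": -1},{"twist": [0.001,0.004,-0.552],"xyz": [0.0265,-0.0015,0.057],"fingers": -1}]'

```text
time: 5.75
tool_pos: [0.5458, 0.0354, 0.1646]
orientation: [150.5, -6.5, 84.7]
contact_force: [0.3, -0.4, -2.3]
finger_gap: 0.153
```

Run:
```python
from h import *
st,s=shot("g")
im=cv2.imread("pics/g.png"); cv2.imwrite("pics/g1.png",cv2.resize(im[150:300,240:400],None,fx=5,fy=5,interpolation=cv2.INTER_CUBIC)[:600])
shot("gt","top");shot("gs","scene")
im=cv2.imread("pics/gt.png"); a=cv2.resize(im[150:280,220:350],None,fx=4,fy=4,interpolation=cv2.INTER_CUBIC)
im=cv2.imread("pics/gs.png"); b=cv2.resize(im[180:310,280:410],None,fx=4,fy=4,interpolation=cv2.INTER_CUBIC)
cv2.imwrite("pics/g2.png",cv2.resize(np.hstack([a,b]),None,fx=.76,fy=.76))
A=lockR(L0[1]); print((A.T@(st["tool_pos"]-L0[0])).round(4))
```

```text
{'time': 5.75, 'qpos': [-8.678, 9.731, 122.471, 21.991, 19.844, -20.594], 'tool_pos': [0.546, 0.035, 0.165], 'orientation': [150.524, -6.466, 84.73], 'contact_force': [0.272, -0.431, -2.275], 'torque': [-0.049, 0.371, -0.017], 'finger_gap': 0.153}
{'time': 5.8, 'qpos': [-8.679, 9.722, 122.472, 21.995, 19.838, -20.622], 'tool_pos': [0.546, 0.035, 0.165], 'orientation': [150.508, -6.453, 84.751], 'contact_force': [-0.145, -0.552, -2.699], 'torque': [-0.082, 0.32, 0.034], 'finger_gap': 0.158}
{'time': 5.85, 'qpos': [-8.68, 9.721, 122.473, 21.998, 19.831, -20.643], 'tool_pos': [0.546, 0.035, 0.165], 'orientation': [150.5, -6.443, 84.765], 'contact_force': [-0.06, 0.413, -2.082], 'torque': [-0.088, 0.373, -0.041], 'finger_gap': 0.156}
[0.0008 0.0006 0.0741]
```

View pics/g1.png

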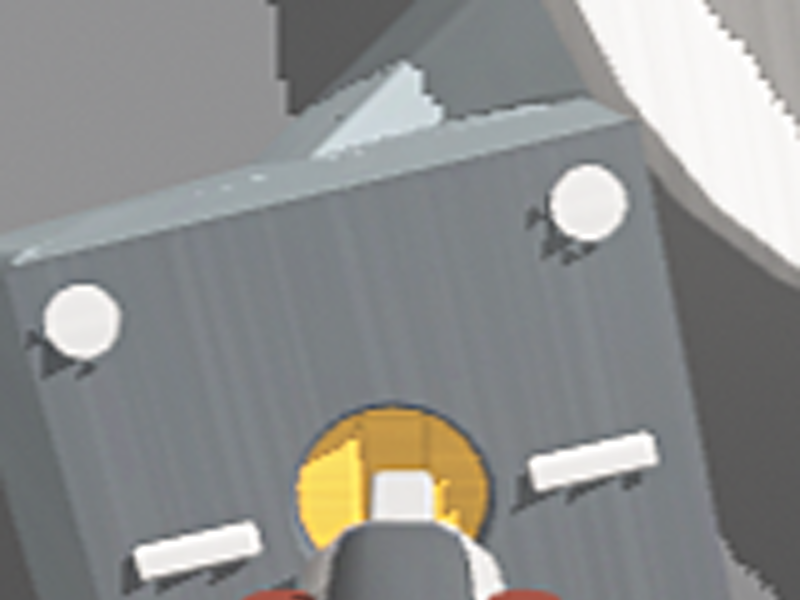

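View pics/g2.png

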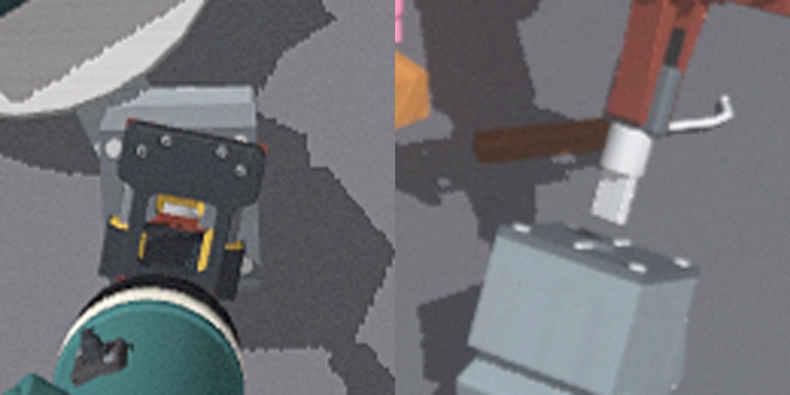

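Run:
```python
import cv2
im=cv2.imread("pics/g.png"); cv2.imwrite("pics/g3.png",cv2.resize(im[225:275,290:350],None,fx=12,fy=12,interpolation=cv2.INTER_CUBIC))
```

```text
(no output)
```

View pics/g3.png

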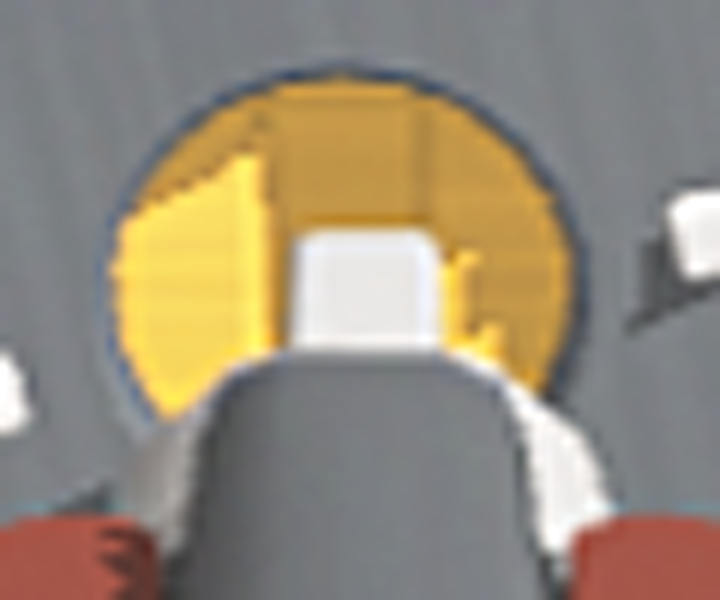

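Run:
```python
from h import *
s=load("g");H=s["hand_eye"]
q=lambda x,y:(290+x/12-.46,225+y/12-.46)
print('top of recess',atz(s,q(343,65),.0741,H),'L',atz(s,q(105,275),.0741,H),'R',atz(s,q(582,275),.0741,H))
print('slot end',atz(s,q(345,100),.0801,H),'L',atz(s,q(270,220),.0801,H),'R',atz(s,q(420,200),.0801,H))
print('tip',atz(s,q(367,230),.0577,H),atz(s,q(292,240),.0577,H),atz(s,q(442,240),.0577,H))
```

```text
top of recess [ 0.01396165 -0.00105731  0.0741    ] L [ 0.00105594 -0.01534194  0.0741    ] R [0.00106175 0.01326259 0.0741    ]
slot end [ 0.01043047 -0.0009672   0.0801    ] L [ 0.00287869 -0.00556968  0.0801    ] R [0.00414695 0.0036177  0.0801    ]
tip [0.00824516 0.00034923 0.0577    ] [ 0.00766793 -0.00382636  0.0577    ] [0.00766965 0.00452543 0.0577    ]
```

Request:
step_arm --plan '[{"twist": [0,0,0],"xyz": [0.0011,-0.0013,0],"fingers": -1},{"twist": [0,0,0],"xyz": [0.0011,-0.0013,0.006],"fingers": -1},{"twist": [0,0,0],"xyz": [0.0011,-0.0013,0.012],"fingers": -1},{"twist": [0,0,0],"xyz": [0.0011,-0.0013,0.012],"fingers": -1},{"twist": [0,0,0],"xyz": [0.0011,-0.0013,0.012],"fingers": -1}]'

```text
time: 6.4
tool_pos: [0.5506, 0.0375, 0.1526]
orientation: [150.6, -6.4, 84.8]
contact_force: [-0.2, -0.2, -1.8]
finger_gap: 0.153
```

Run:
```python
from h import *
st,s=shot("i")
im=cv2.imread("pics/i.png"); cv2.imwrite("pics/i3.png",cv2.resize(im[225:275,290:350],None,fx=12,fy=12,interpolation=cv2.INTER_CUBIC))
A=lockR(L0[1]); print((A.T@(st["tool_pos"]-L0[0])).round(4))
```

```text
{'time': 6.4, 'qpos': [-8.239, 11.495, 122.67, 23.549, 18.003, -22.019], 'tool_pos': [0.551, 0.037, 0.153], 'orientation': [150.614, -6.428, 84.807], 'contact_force': [-0.199, -0.211, -1.766], 'torque': [-0.076, 0.324, 0.03], 'finger_gap': 0.153}
[-0.0009  0.0021  0.0612]
```

View pics/i3.png

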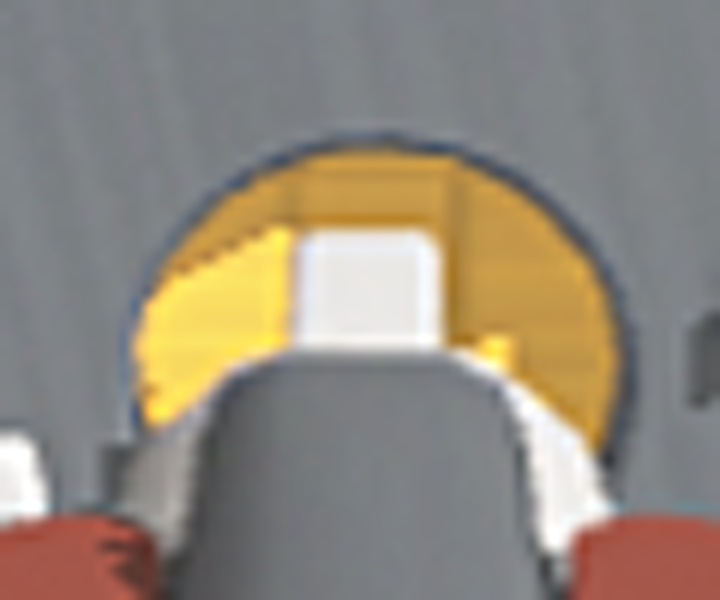

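Run:
```python
from h import *
s=load("i");H=s["hand_eye"]
q=lambda x,y:(290+x/12-.46,225+y/12-.46)
f=.0612
print('top of recess',atz(s,q(380,130),f,H),'L',atz(s,q(130,350),f,H),'R',atz(s,q(632,350),f,H))
print('slot end',atz(s,q(373,158),f+.006,H),'L',atz(s,q(297,200),f+.006,H),'R',atz(s,q(450,200),f+.006,H))
print('tip',atz(s,q(367,230),.0577,H))
```

```text
top of recess [0.0131229  0.00108082 0.0612    ] L [ 0.00022917 -0.01314234  0.0612    ] R [0.00023476 0.01545099 0.0612    ]
slot end [0.01000754 0.00070479 0.0672    ] L [ 0.00749877 -0.00369667  0.0672    ] R [0.00750064 0.00516843 0.0672    ]
tip [0.00824471 0.00034924 0.0577    ]
```

Request:
step_arm --plan '[{"twist": [0,0,0],"xyz": [0.0008,0.0005,0.0],"fingers": -1},{"twist": [0,0,0],"xyz": [0.0008,0.0005,0.004],"fingers": -1},{"twist": [0,0,0],"xyz": [0.0008,0.0005,0.007],"fingers": -1},{"twist": [0,0,0],"xyz": [0.0008,0.0005,0.009],"fingers": -1},{"twist": [0,0,0],"xyz": [0.0008,0.0005,0.0095],"fingers": -1},{"twist": [0,0,0],"xyz": [0.0008,0.0005,0.01],"fingers": -1},{"twist": [0,0,0],"xyz": [0.0008,0.0005,0.0105],"fingers": -1},{"twist": [0,0,0],"xyz": [0.0008,0.0005,0.0105],"fingers": -1}]'

```text
time: 7.25
tool_pos: [0.5565, 0.0385, 0.1443]
orientation: [150.5, -6.4, 84.8]
contact_force: [-0.0, -2.5, -2.6]
finger_gap: 0.158
```

```bash
cat >> h.py <<'E'
def rep():
    from cell import sensors
    st=sensors.get_state(); A=lockR(L0[1])
    Rt=R.from_euler('xyz',st["orientation"],degrees=True).as_matrix(); Rl=A.T@Rt
    print('t',st["time"],'tcp_l mm',(1e3*(A.T@(st["tool_pos"]-L0[0]))).round(2),'F_tool',(Rt.T@st["contact_force"]).round(1),'M_tool',(Rt.T@st["torque"]).round(3),'th',round(float(np.arctan2(Rl[1,0],Rl[0,0])),3),'axis',(Rl[:,2]).round(3),'gap',st["finger_gap"],st["qpos"].round(1))
E
python3 -c "from h import *;rep()"
```

```text
t 7.25 tcp_l mm [ 0.2   2.48 51.09] F_tool [-2.8 -1.   2.1] M_tool [ 0.351 -0.557 -0.037] th 1.345 axis [ 0.001 -0.001 -1.   ] gap 0.15785826193556018 [ -7.9  12.9 122.6  24.9  16.6 -23.2]
```

Request:
step_arm --plan '[{"twist": [0,0,0],"xyz": [-0.0004,0,0.0005],"fingers": -1},{"twist": [0,0,0],"xyz": [-0.0004,0,0.001],"fingers": -1},{"twist": [0,0,0],"xyz": [-0.0004,0,0.0015],"fingers": -1},{"twist": [0,0,0],"xyz": [-0.0004,0,0.002],"fingers": -1}]'

```text
time: 7.65
tool_pos: [0.5575, 0.0384, 0.1426]
orientation: [150.6, -6.4, 84.8]
contact_force: [-0.3, -1.1, -1.5]
finger_gap: 0.156
```

```bash
python3 -c "from h import *;rep()"
```

```text
t 7.65 tcp_l mm [ 0.13  2.27 49.09] F_tool [-1.3 -0.9  1.1] M_tool [ 0.311 -0.373  0.044] th 1.345 axis [ 0.001 -0.001 -1.   ] gap 0.15614118386188364 [ -7.9  13.2 122.6  25.3  16.4 -23.7]
```

Request:
step_arm --plan '[{"twist": [0,0,0],"xyz": [-0.0001,0,0.0007],"fingers": -1},{"twist": [0,0,0],"xyz": [-0.0001,0,0.0014],"fingers": -1},{"twist": [0,0,0],"xyz": [-0.0001,0,0.0021],"fingers": -1},{"twist": [0,0,0],"xyz": [-0.0001,0,0.0028],"fingers": -1}]'

```text
time: 8.05
tool_pos: [0.5588, 0.0385, 0.1401]
orientation: [150.6, -6.4, 84.8]
contact_force: [0.6, -0.2, -1.2]
finger_gap: 0.154
```

```bash
python3 -c "from h import *;rep()"
```

```text
t 8.05 tcp_l mm [4.000e-02 2.220e+00 4.626e+01] F_tool [-0.2 -0.1  1.3] M_tool [ 0.29  -0.326 -0.038] th 1.345 axis [ 0.001 -0.001 -1.   ] gap 0.1543057268569625 [ -7.9  13.6 122.6  25.9  16.  -24.2]
```

No resistance and the tip is about 11 mm below the face, so the blade is in the slot. Continuing down.

Request:
step_arm --plan '[{"twist": [0,0,0],"xyz": [0,0,0.0015],"fingers": -1},{"twist": [0,0,0],"xyz": [0,0,0.003],"fingers": -1},{"twist": [0,0,0],"xyz": [0,0,0.0045],"fingers": -1},{"twist": [0,0,0],"xyz": [0,0,0.006],"fingers": -1},{"twist": [0,0,0],"xyz": [0,0,0.0075],"fingers": -1},{"twist": [0,0,0],"xyz": [0,0,0.0085],"fingers": -1}]'

```text
time: 8.65
tool_pos: [0.5631, 0.0389, 0.1326]
orientation: [150.6, -6.4, 84.8]
contact_force: [-0.9, -1.1, -1.4]
finger_gap: 0.158
```

```bash
python3 -c "from h import *;rep()"
```

```text
t 8.65 tcp_l mm [ 0.05  2.2  37.65] F_tool [-1.3 -1.3  0.7] M_tool [ 0.301 -0.251 -0.047] th 1.345 axis [ 0.001 -0.001 -1.   ] gap 0.1579635402659931 [ -7.7  14.8 122.6  27.5  15.  -25.8]
```

Request:
step_arm --plan '[{"twist": [0,0,0],"xyz": [0,0,0.001],"fingers": -1},{"twist": [0,0,0],"xyz": [0,0,0.002],"fingers": -1},{"twist": [0,0,0],"xyz": [0,0,0.0026],"fingers": -1},{"twist": [0,0,0],"xyz": [0,0,0.0032],"fingers": -1},{"twist": [0,0,0],"xyz": [0,0,0.0036],"fingers": -1}]'

```text
time: 9.15
tool_pos: [0.5649, 0.0391, 0.1297]
orientation: [150.6, -6.4, 84.8]
contact_force: [0.4, -0.5, -1.4]
finger_gap: 0.156
```

```bash
python3 -c "from h import *;rep()"
```

```text
t 9.15 tcp_l mm [ 0.12  2.2  34.19] F_tool [-0.6 -0.3  1.4] M_tool [ 0.251 -0.204  0.01 ] th 1.345 axis [ 0.001 -0.001 -1.   ] gap 0.1563484186619405 [ -7.7  15.2 122.5  28.2  14.5 -26.5]
```

Request:
step_arm --plan '[{"twist": [0,0,0],"xyz": [0,0,0.0004],"fingers": -1},{"twist": [0,0,0],"xyz": [0,0,0.0008],"fingers": -1},{"twist": [0,0,0],"xyz": [0,0,0.0012],"fingers": -1}]'

```text
time: 9.45
tool_pos: [0.565, 0.0392, 0.1293]
orientation: [150.5, -6.4, 84.8]
contact_force: [-13.6, -2.3, 16.8]
finger_gap: 0.153
```

```bash
python3 -c "from h import *;rep()"
```

```text
t 9.45 tcp_l mm [ 0.11  2.27 33.8 ] F_tool [ -1.6  -3.2 -21.5] M_tool [ 0.566 -0.45   0.057] th 1.345 axis [ 0.002 -0.001 -1.   ] gap 0.15344883373268378 [ -7.7  15.3 122.6  28.5  14.4 -26.7]
```

Request:
step_arm --plan '[{"twist": [0,0,0],"xyz": [0,0,-0.0006],"fingers": -1},{"twist": [0,0,0.1],"xyz": [0,0.00016,-0.0006],"fingers": -1},{"twist": [0,0,0.2],"xyz": [0,0.0003,-0.0006],"fingers": -1},{"twist": [0,0,0.3],"xyz": [0,0.0005,-0.0006],"fingers": -1}]' --grip_force 60

```text
time: 9.85
tool_pos: [0.5654, 0.0389, 0.1297]
orientation: [153.4, -14.6, 69.2]
contact_force: [-5.7, -2.4, 5.2]
finger_gap: 0.158
```

```bash
python3 -c "from h import *;rep()"
```

```text
t 9.85 tcp_l mm [ 0.51  1.95 33.95] F_tool [-2.8 -1.3 -7.5] M_tool [ 0.237 -0.792 -0.173] th 1.041 axis [ 0.002 -0.001 -1.   ] gap 0.1581305038301954 [ -7.7  15.3 122.5  28.2  14.5  -9. ]
```

Request:
step_arm --plan '[{"twist": [0,0,0.125],"xyz": [0,0.0002,0],"fingers": -1},{"twist": [0,0,0.25],"xyz": [0,0.0004,0],"fingers": -1},{"twist": [0,0,0.375],"xyz": [0,0.0006,0],"fingers": -1},{"twist": [0,0,0.5],"xyz": [-0.0001,0.0008,0],"fingers": -1}]'

```text
time: 10.25
tool_pos: [0.5661, 0.0383, 0.1301]
orientation: [163.3, -25.4, 40.8]
contact_force: [-5.6, -3.7, 4.4]
finger_gap: 0.16
```

```bash
python3 -c "from h import *;rep()"
```

```text
t 10.25 tcp_l mm [ 1.31  1.26 33.95] F_tool [-4.1  1.1 -6.9] M_tool [-0.266 -0.892 -0.147] th 0.54 axis [ 0.002 -0.001 -1.   ] gap 0.15961538963327326 [ -7.7  15.3 122.4  28.1  14.6  19.7]
```

Request:
step_arm --plan '[{"twist": [0,0,0.12],"xyz": [-0.0002,0.0002,0],"fingers": -1},{"twist": [0,0,0.24],"xyz": [-0.0003,0.0004,0],"fingers": -1},{"twist": [0,0,0.36],"xyz": [-0.0003,0.0006,0],"fingers": -1},{"twist": [0,0,0.44],"xyz": [-0.0003,0.0007,0],"fingers": -1}]'

```text
time: 10.65
tool_pos: [0.5664, 0.0375, 0.1302]
orientation: [176.6, -29.9, 12.8]
contact_force: [-3.9, -3.4, 4.8]
finger_gap: 0.157
```

```bash
python3 -c "from h import *;rep()"
```

```text
t 10.65 tcp_l mm [ 1.55  0.42 33.93] F_tool [-1.5  2.8 -6.3] M_tool [-0.635 -0.743 -0.184] th 0.101 axis [ 0.002 -0.001 -1.   ] gap 0.1566997281297416 [ -7.8  15.3 122.4  28.2  14.6  44.6]
```

Request:
step_arm --plan '[{"twist": [0,0,0.04],"xyz": [0,0.0002,0],"fingers": -1},{"twist": [0,0,0.08],"xyz": [0,0.0003,0],"fingers": -1},{"twist": [0,0,0.11],"xyz": [0,0.0003,0],"fingers": -1}]'

```text
time: 10.95
tool_pos: [0.5665, 0.0372, 0.1302]
orientation: [-179.9, -30.1, 5.7]
contact_force: [-4.5, -3.2, 3.9]
finger_gap: 0.159
```

```bash
python3 -c "from h import *;rep()"
```

```text
t 10.95 tcp_l mm [ 1.59  0.17 33.95] F_tool [-2.2  2.7 -5.8] M_tool [-0.631 -0.686 -0.128] th -0.006 axis [ 0.002 -0.001 -1.   ] gap 0.1593635951543095 [ -7.9  15.3 122.4  28.3  14.7  50.7]
```

Request:
step_arm --plan '[{"twist": [0,0,0.03],"xyz": [0,0.0001,0],"fingers": -1},{"twist": [0,0,0.06],"xyz": [0,0.0002,0],"fingers": -1},{"twist": [0,0,0.06],"xyz": [0,0.0002,0],"fingers": -1}]'

```text
time: 11.25
tool_pos: [0.5665, 0.037, 0.1302]
orientation: [-177.9, -30.1, 1.7]
contact_force: [-4.3, -2.5, 4.7]
finger_gap: 0.153
```

```bash
python3 -c "from h import *;rep()"
```

```text
t 11.25 tcp_l mm [ 1.6  -0.   33.95] F_tool [-1.4  2.2 -6.3] M_tool [-0.561 -0.584 -0.093] th -0.066 axis [ 0.002 -0.001 -1.   ] gap 0.15340341802409818 [ -7.9  15.3 122.4  28.4  14.7  54. ]
```

Request:
step_arm --plan '[{"twist": [0,0,0.03],"xyz": [0,0.0001,0],"fingers": -1},{"twist": [0,0,0.06],"xyz": [0,0.0001,0],"fingers": -1}]'

```text
time: 11.45
tool_pos: [0.5665, 0.037, 0.1302]
orientation: [-175.9, -29.9, -2.2]
contact_force: [-4.7, -2.7, 4.1]
finger_gap: 0.154
```

```bash
python3 -c "from h import *;rep()"
```

```text
t 11.45 tcp_l mm [ 1.57 -0.09 33.96] F_tool [-2.   2.4 -6.1] M_tool [-0.624 -0.587 -0.57 ] th -0.125 axis [ 0.002 -0.001 -1.   ] gap 0.1540024968863879 [ -7.9  15.3 122.4  28.4  14.7  57.4]
```

Request:
step_arm --plan '[{"twist": [0,0,-0.04],"xyz": [0,0,-0.0001],"fingers": -1},{"twist": [0,0,-0.08],"xyz": [0,0,-0.0001],"fingers": -1},{"twist": [0,0,-0.08],"xyz": [0,0,-0.0001],"fingers": -1}]'

```text
time: 11.75
tool_pos: [0.5665, 0.0372, 0.1302]
orientation: [-178.6, -30.1, 3.1]
contact_force: [-3.4, -1.3, 3.4]
finger_gap: 0.157
```

```bash
python3 -c "from h import *;rep()"
```

```text
t 11.75 tcp_l mm [ 1.64  0.12 33.95] F_tool [-1.3  1.  -4.7] M_tool [-0.285 -0.478 -0.032] th -0.045 axis [ 0.002 -0.001 -1.   ] gap 0.15695818574135845 [ -7.9  15.3 122.4  28.4  14.7  52.8]
```

Torque is relaxed, so I release and retract.

Request:
step_arm --plan '[{"twist": [0,0,0],"xyz": [0,0,0],"fingers": 0.1},{"twist": [0,0,0],"xyz": [0,0,0],"fingers": 0.1},{"twist": [0,0,0],"xyz": [0,0,0],"fingers": 0.1},{"twist": [0,0,0],"xyz": [0,0,0],"fingers": 0.1},{"twist": [0,0,0],"xyz": [0,0,-0.02],"fingers": 0.1},{"twist": [0,0,0],"xyz": [0,0,-0.05],"fingers": 0.1},{"twist": [0,0,0],"xyz": [0,0,-0.08],"fingers": 0.1},{"twist": [0,0,0],"xyz": [0,0,-0.11],"fingers": 0.1},{"twist": [0,0,0],"xyz": [0,0,-0.11],"fingers": 0.1},{"twist": [0,0,0],"xyz": [0,0,-0.11],"fingers": 0.1}]'

```text
time: 12.75
tool_pos: [0.512, 0.0314, 0.2257]
orientation: [-178.6, -30.2, 3.1]
contact_force: [0.2, 0.1, -0.8]
finger_gap: 0.55
```

Run:
```python
from h import *
st,s=shot("k"); shot("kt","top"); shot("ks","scene")
rep()
im=cv2.imread("pics/k.png"); cv2.imwrite("pics/k1.png",cv2.resize(im[90:330,180:460],None,fx=2.5,fy=2.5,interpolation=cv2.INTER_CUBIC))
im=cv2.imread("pics/ks.png"); cv2.imwrite("pics/k2.png",cv2.resize(im[180:430,230:450],None,fx=2.4,fy=2.4,interpolation=cv2.INTER_CUBIC))
```

```text
{'time': 12.75, 'qpos': [-10.327, 0.278, 121.232, 16.224, 30.313, 64.205], 'tool_pos': [0.512, 0.031, 0.226], 'orientation': [-178.559, -30.159, 3.093], 'contact_force': [0.183, 0.071, -0.795], 'torque': [-0.0, 0.215, -0.032], 'finger_gap': 0.55}
{'time': 12.8, 'qpos': [-10.322, 0.368, 121.254, 16.228, 30.311, 64.207], 'tool_pos': [0.512, 0.032, 0.225], 'orientation': [-178.525, -30.053, 3.076], 'contact_force': [0.443, -0.222, -0.048], 'torque': [-0.005, 0.25, -0.015], 'finger_gap': 0.549}
{'time': 12.85, 'qpos': [-10.314, 0.424, 121.268, 16.221, 30.32, 64.211], 'tool_pos': [0.511, 0.032, 0.224], 'orientation': [-178.506, -29.975, 3.077], 'contact_force': [0.085, 0.473, -0.318], 'torque': [-0.028, 0.192, -0.013], 'finger_gap': 0.552}
t 12.9 tcp_l mm [  0.38   0.47 142.71] F_tool [ 0.1 -0.5  0.1] M_tool [-0.011 -0.224  0.073] th -0.046 axis [-0.001  0.    -1.   ] gap 0.5465793670477479 [-10.3   0.5 121.3  16.2  30.3  64.2]
```

View pics/k1.png

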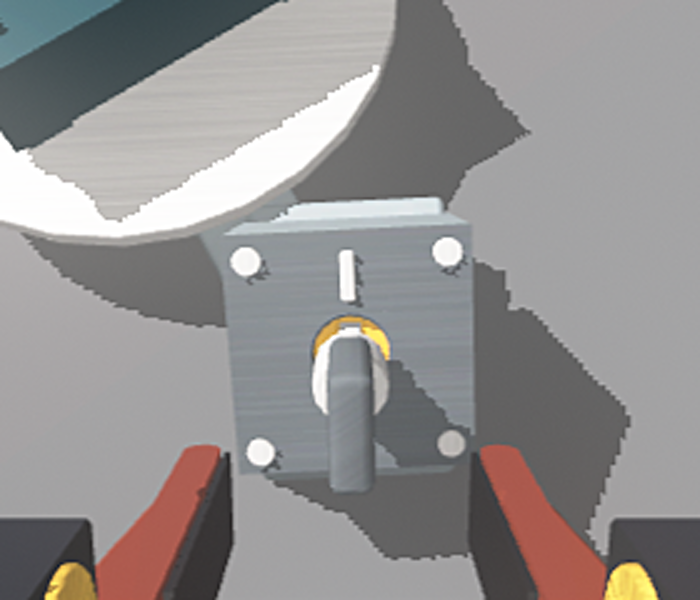

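View pics/k2.png

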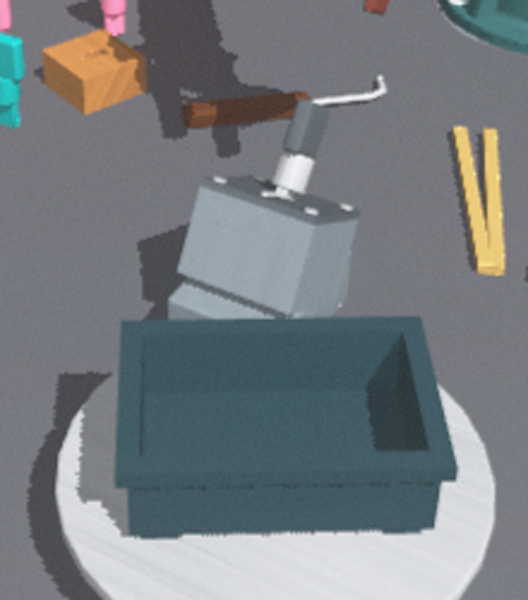

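The key stands in the recess with its handle in line with the ridge, the gripper clear, and the pot undisturbed. I'll check depth and angle with an overlay of the predicted pose.

Run:
```python
from h import *
out=[]
for n,(x,y,w,h) in (("k",(280,200,90,100)),("ks",(320,210,90,100))):
    s=load(n); im=cv2.imread(f"pics/{n}.png"); K=6
    c=cv2.resize(im[y:y+h,x:x+w],None,fx=K,fy=K,interpolation=cv2.INTER_CUBIC)
    A=lockR(L0[1]); 
    for z0,col in ((-.024,(0,0,255)),(-.018,(255,0,0))):
      def dr(P):
        q=proj(s,np.array(P)@A.T+L0[0]); q=((q-[x,y]+.5)*K).astype(int); cv2.polylines(c,[q.reshape(-1,1,2)],True,col,1)
      for z in (.053,.093): dr([(a,b,z0+z) for a,b in ((.02,.007),(.02,-.007),(-.02,-.007),(-.02,.007))])
      t=np.linspace(0,6.28,40); dr([(.013*np.cos(u),.013*np.sin(u),z0+.028) for u in t])
    out.append(c)
cv2.imwrite("pics/ov.png",cv2.resize(np.hstack(out),None,fx=.74,fy=.74))
p0=load("a_top")["color"].astype(int);p1=load("kt")["color"].astype(int)
print('pot diff top',np.abs(p0-p1)[55:185,150:300].mean(), 'scene',np.abs(load("a_scene")["color"].astype(int)-load("ks")["color"])[310:470,250:440].mean())
```

```text
pot diff top 7.175777777777777 scene 2.3027741228070178
```

View pics/ov.png

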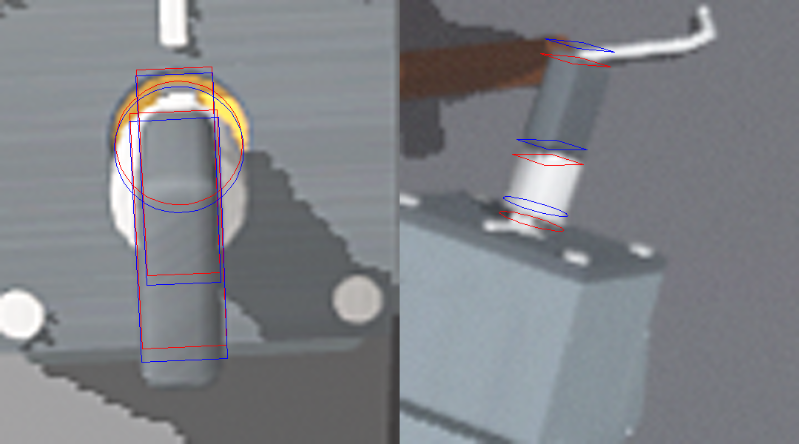

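Request:
step_arm --plan '[{"twist": [0,0,0],"xyz": [0,0,-0.02],"fingers": 0.1},{"twist": [0,0,0],"xyz": [0,0,-0.02],"fingers": 0.1},{"twist": [0,0,0],"xyz": [0,0,-0.02],"fingers": 0.1},{"twist": [0,0,0],"xyz": [0,0,-0.02],"fingers": 0.1},{"twist": [0,0,0],"xyz": [0,0,-0.02],"fingers": 0.1}]'

```text
time: 13.4
tool_pos: [0.5015, 0.0305, 0.2415]
orientation: [-178.5, -30.0, 3.1]
contact_force: [0.6, 0.7, 0.2]
finger_gap: 0.548
```

Run:
```python
from h import *
from scipy.optimize import least_squares
st,s=shot("m"); st2,s2=shot("ms","scene")
a=load("ks")["color"].astype(int)[215:265,330:375]; print('scene key diff since release',np.abs(a-s2["color"][215:265,330:375]).mean())
im=cv2.imread("pics/m.png"); cv2.imwrite("pics/m1.png",cv2.resize(im[160:290,270:370],None,fx=6,fy=4.6,interpolation=cv2.INTER_CUBIC)) 
im=cv2.imread("pics/ms.png"); cv2.imwrite("pics/m2.png",cv2.resize(im[215:265,330:380],None,fx=12,fy=12,interpolation=cv2.INTER_CUBIC))
```

```text
{'time': 13.4, 'qpos': [-10.847, -2.178, 120.667, 15.265, 33.538, 65.016], 'tool_pos': [0.501, 0.031, 0.241], 'orientation': [-178.509, -29.965, 3.083], 'contact_force': [0.64, 0.67, 0.175], 'torque': [-0.032, 0.227, 0.056], 'finger_gap': 0.548}
{'time': 13.45, 'qpos': [-10.847, -2.195, 120.66, 15.261, 33.547, 65.018], 'tool_pos': [0.502, 0.031, 0.242], 'orientation': [-178.514, -29.979, 3.088], 'contact_force': [0.14, 0.531, 0.798], 'torque': [0.043, 0.222, -0.004], 'finger_gap': 0.55}
scene key diff since release 3.8865185185185185
```

View pics/m1.png

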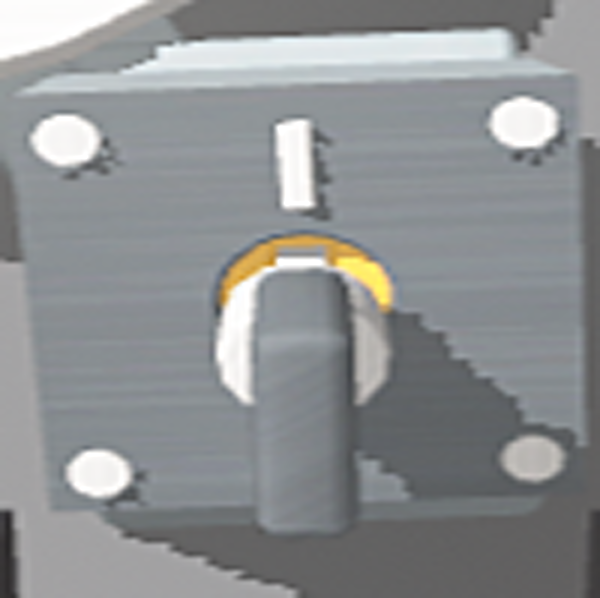

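View pics/m2.png

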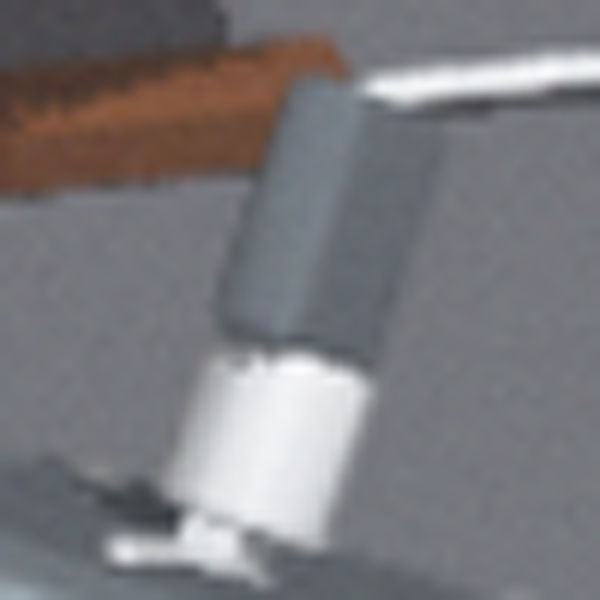

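```bash
python3 -c "
from cell import job_done
print(job_done())"
```

```text
the job is handed in; nothing more can be done
None
```

The key is locked in the brake housing, fully home and let go, and I handed the job in at about 13.5 s of the 58 s. The hand-in gives no verdict.

**What I did:** I took the dark-handled key from its block and lined it up with the slot, which the wrist camera showed about 77° anticlockwise of the ridges. The blade went straight in without a search and bottomed at about 22 N with the tip about 24 mm below the face. I then turned it clockwise until the torque rose from about 0.15 to 0.57 N m at the stop. I eased it back about 0.08 rad to take off the load, opened the fingers and backed off about 130 mm.

**Last checks:**
- **Depth:** the scene-camera overlay matched the fully home depth of 24 mm and clearly not the 18 mm alternative.
- **Angle:** the blade is within about 0.05 rad of the ridge line, judged from the images and the tool angle at release.
- **Robot:** the contact force was about zero after backing off.
- **Pot:** it looks where it was. Differences between the before and after pictures were small, but I did not measure its position.

**Checks that did not match exactly:**
- **Lean:** in the wrist-view overlay the key leans slightly down the slope, by roughly 0.05 rad. That is slack in the slot and well under the 0.25 rad limit.
- **Movement after release:** pictures of the key taken about 0.5 s apart were not identical. I put that down to camera noise and shadow, and did not prove that the key had stopped moving.

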